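# Mirror the carving tools into the empty rack

### The job

Move the four carving tools from the full rack to the empty rack beside it, in reverse order, like a mirror image: the tool lying nearest to the empty rack goes into that rack's nearest groove, the next tool into the next groove, and so on, until the farthest tool lies in the farthest groove. Lay each one the same way round and at the same place lengthwise as it lay before, handle on the near rail and shank on the far rail, level and settled in its groove. Do not shift the slip stone between the racks or the strop block behind them.

Things in the scene. Friction and masses are not known exactly. Their poses are not given: they have to be found in the camera images.
- full_rack: Brown wood rack, left or right of the empty one, holding the 4 tools at the start. Base slab x -100 to +60, 300 mm along y, 8 thick; on it 2 toothed rails, 20 thick: near one at x -85 (teeth to z 46) for handles, far one at x +42 (teeth to z 54) for shanks; free finger room between. Origin: underside, below the row of tools; 12 mm above the table, on a fixed board. Fixed, yaw within 0.2 rad.
- empty_rack: Pale wood rack, same shape and frame as the full one, end to end with it, 40 to 70 mm apart. In both, 4 V-grooves at y = -112.5, -37.5, +37.5, +112.5 mm (y along the row, to the left; x away from the robot). A tool properly in a groove has its origin at rack x = 0 (give or take 5 mm), z = 43, its x along rack x. Grooves funnel a tool lowered within 10 mm of centre. Fixed.
- flat_chisel: Loose carving tool, 110 g, with a broad flat blade 26 mm wide and 58 mm long. x: along its axis to the tip. Origin on the axis, near the balance point: grip here. Round wood handle 26 mm thick, x -108 to +12; brass ferrule to +24; shank 10 mm thick to +70; blade to 125. In a groove it lies level, axis 43 mm above the rack's underside, tip away from the robot. Roll about x is free.
- narrow_chisel: Loose carving tool, 110 g, with a narrow straight blade 8 mm wide and the shortest handle. x: along its axis to the tip. Origin on the axis, near the balance point: grip here. Round wood handle 26 mm thick, x -92 to +12; brass ferrule to +24; shank 10 mm thick to +70; blade to 118. In a groove it lies level, axis 43 mm above the rack's underside, tip away from the robot. Roll about x is free.
- fishtail: Loose carving tool, 110 g, with a blade that spreads into a fishtail some 30 mm wide. x: along its axis to the tip. Origin on the axis, near the balance point: grip here. Round wood handle 26 mm thick, x -100 to +12; brass ferrule to +24; shank 10 mm thick to +70; blade to 122. In a groove it lies level, axis 43 mm above the rack's underside, tip away from the robot. Roll about x is free.
- v_tool: Loose carving tool, 110 g, with a V-shaped channel blade and the longest handle. x: along its axis to the tip. Origin on the axis, near the balance point: grip here. Round wood handle 26 mm thick, x -116 to +12; brass ferrule to +24; shank 10 mm thick to +70; blade to 124. In a groove it lies level, axis 43 mm above the rack's underside, tip away from the robot. Roll about x is free.
- slip_stone: Small white sharpening stone 85 x 22 x 14 mm (x, y, z), lying loose in the gap between the racks; origin at the centre of its underside. Leave it where it is.
- strop_block: Dark wooden block 45 x 170 x 22 mm (x, y, z), loose on the board beyond the blade tips; origin at the centre of its underside. Leave it where it is.
Mind the look-alikes: they are no part of the job. What is shaped like the narrow_chisel but white is not meant.

How it is judged:
At the end, for the whole second after the job is handed in: Every tool rests in its mirror-image groove of the empty rack (nearest to nearest, farthest to farthest): origin within 10 mm across, 22 mm lengthwise, 5 mm in height of its proper place; level within 0.06 rad, along the groove within 0.1 rad, handle on the near rail ((((y of flat_chisel in the frame of empty_rack between -0.1225 and -0.1025 m or y of flat_chisel in the frame of empty_rack between 0.1025 and 0.1225 m) and (distance of flat_chisel from where it was at the start of the episode below 0.178 m or distance of flat_chisel from where it was at the start of the episode above 0.546 m)) or ((y of flat_chisel in the frame of empty_rack between -0.0475 and -0.0275 m or y of flat_chisel in the frame of empty_rack between 0.0275 and 0.0475 m) and (distance of flat_chisel from where it was at the start of the episode between 0.249 and 0.323 m or distance of flat_chisel from where it was at the start of the episode between 0.397 and 0.471 m))) and x of flat_chisel in the frame of empty_rack between -0.022 and 0.022 m and z of flat_chisel in the frame of empty_rack between 0.038 and 0.048 m and angle between flat_chisel's own x axis and vertical between 1.5108 and 1.6308 rad and angle between the x axis of each of flat_chisel, narrow_chisel, fishtail, v_tool and the x axis of empty_rack, either way round below 0.1 rad and linear speed of each of flat_chisel, narrow_chisel, fishtail, v_tool below 0.02 m/s and angular speed of each of flat_chisel, narrow_chisel, fishtail, v_tool below 0.3 rad/s and (((y of narrow_chisel in the frame of empty_rack between -0.1225 and -0.1025 m or y of narrow_chisel in the frame of empty_rack between 0.1025 and 0.1225 m) and (distance of narrow_chisel from where it was at the start of the episode below 0.178 m or distance of narrow_chisel from where it was at the start of the episode above 0.546 m)) or ((y of narrow_chisel in the frame of empty_rack between -0.0475 and -0.0275 m or y of narrow_chisel in the frame of empty_rack between 0.0275 and 0.0475 m) and (distance of narrow_chisel from where it was at the start of the episode between 0.249 and 0.323 m or distance of narrow_chisel from where it was at the start of the episode between 0.397 and 0.471 m))) and x of narrow_chisel in the frame of empty_rack between -0.022 and 0.022 m and z of narrow_chisel in the frame of empty_rack between 0.038 and 0.048 m and angle between narrow_chisel's own x axis and vertical between 1.5108 and 1.6308 rad and (((y of fishtail in the frame of empty_rack between -0.1225 and -0.1025 m or y of fishtail in the frame of empty_rack between 0.1025 and 0.1225 m) and (distance of fishtail from where it was at the start of the episode below 0.178 m or distance of fishtail from where it was at the start of the episode above 0.546 m)) or ((y of fishtail in the frame of empty_rack between -0.0475 and -0.0275 m or y of fishtail in the frame of empty_rack between 0.0275 and 0.0475 m) and (distance of fishtail from where it was at the start of the episode between 0.249 and 0.323 m or distance of fishtail from where it was at the start of the episode between 0.397 and 0.471 m))) and x of fishtail in the frame of empty_rack between -0.022 and 0.022 m and z of fishtail in the frame of empty_rack between 0.038 and 0.048 m and angle between fishtail's own x axis and vertical between 1.5108 and 1.6308 rad and (((y of v_tool in the frame of empty_rack between -0.1225 and -0.1025 m or y of v_tool in the frame of empty_rack between 0.1025 and 0.1225 m) and (distance of v_tool from where it was at the start of the episode below 0.178 m or distance of v_tool from where it was at the start of the episode above 0.546 m)) or ((y of v_tool in the frame of empty_rack between -0.0475 and -0.0275 m or y of v_tool in the frame of empty_rack between 0.0275 and 0.0475 m) and (distance of v_tool from where it was at the start of the episode between 0.249 and 0.323 m or distance of v_tool from where it was at the start of the episode between 0.397 and 0.471 m))) and x of v_tool in the frame of empty_rack between -0.022 and 0.022 m and z of v_tool in the frame of empty_rack between 0.038 and 0.048 m and angle between v_tool's own x axis and vertical between 1.5108 and 1.6308 rad); the robot touches nothing.
It fails at once if the slip stone is shifted by more than 30 mm (distance of slip_stone from where it was at the start of the episode above 0.03 m).
It fails at once if the strop block is shifted by more than 30 mm (distance of strop_block from where it was at the start of the episode above 0.03 m).
It also fails if it takes over 93 s, if anything falls off the work surface, if the arm or the gripper's body presses on something with over 40 N, if the wrist force passes 120 N, or if a joint passes its speed limit or range.

### The arm

A 7-joint arm with a two-finger parallel gripper is mounted at the origin on the work surface. World frame = base frame: x ahead of the robot, y to its left, z up, the work surface at z = 0. Lengths are in m, angles in rad, forces in N, time in s.
With the tool pointing down it reaches from about 0.425 to 0.925 m from the base axis. Payload 6.8 kg.
Tool frame: the origin (TCP) lies midway between the tips of the shut fingers; the grasp point (between the pads) lies r.grip_point_offset behind it (r.grip_point_offset is the distance from the TCP to the grasp point, in m); z points along the fingers, y is the line along which they close (so a half turn about z gives the same grasp; the last joint's range is limited). The gripper opens to 85 mm and grips with 20 to 120 N. Pads are 22 mm wide; open, the fingers measure 114 mm over their backs; the gripper's body (76 mm by 85 mm) begins 54 mm behind the grasp point. The pads swing forward as they close: fully open they stand 13 mm farther back than shut.
Start: joints at [-1.272, 0.477, 0.022, 1.555, -0.011, 1.109, -0.083], TCP at [0.267, 0.62, 0.231] pointing down, gripper open.
Joint ranges: [-2.96, 2.96], [-0.34, 2.1], [-1.41, 1.46], [0.24, 2.44], [-1.37, 4.51], [0.17, 1.92], [-2.96, 2.96]. Speed limits (rad/s): [2.39, 2.39, 3.14, 3.14, 3.14, 3.14, 3.14].

### API

Orientations are given as a rotation vector (axis times angle).
In Python, from bench import r gives the robot as it stands. The module is installed in compiled form; this text tells all that it offers.
- The arm moves only by the shell command python3 -m crank 'ROWS' [FORCE]. ROWS is JSON, a list of rows, each a list of 5 numbers: the shift along the world's x, y, z in units of 200 mm (1.0 is 200 mm), then the turn about the world's z in units of 45 degrees (1.0 is 45 degrees), then the opening, from -1 (shut) to 1 (fully open). In form: [[dx, dy, dz, turn, jaw], ...]. A call has 1 to 8 rows; each row shifts and turns the commanded pose from where the row before left it; what a row does not reach is not made up. A row lasts 1/12 s, in which the tool goes at most 41.7 mm and 7.16 degrees, less where a joint would pass 70% of its speed; a pose out of reach is approached as far as the arm can. A call with a number of a shift or a turn outside -1 to 1 is refused whole. A call with a gripper value outside its range is refused whole. The fingers move at their own pace and stop on an object; FORCE is the grip in N (left out, the last holds). Time passes only in rows, so rows that do not move let the fingers close. It gives the time, the measured TCP pose, the force, the opening and the grip force at its end, in the units of the state.
- r.get_obs(): the state, without advancing time (a new reading comes with each control period).
- r.grab_frame(name): name is "side" or "top" or "wrist"; returns the picture (480x640x3 uint8, blue, green, red); there is no depth.
- r.camera_model(name): a dict with "fx", "fy", "cx", "cy" (pixels), "R" (3x3) and "t" (3): a world point X has camera coordinates R X + t. Camera axes: x right, y down, z forward; pixel columns grow to the right and rows downward; lengths in m; the calibration is good to about 2 mm. The wrist camera is an equidistant fisheye: a pixel r from the principal point sees the ray r / f radians off the axis. A picture is of the moment at which its call begins: read the wrist's pose just before it. camera_model takes no time and is no camera call; for the wrist camera it gives the pose at the moment of the call.
- r.hand_in(): hands the job in; it is judged then, once.
The state is a dict: "clock": time; "joints": joint angles; "qvel": joint speeds; "tau": joint torques, N m; "tcp_pos": TCP position; "orientation": TCP orientation; "contact_force": force on the tool from outside, world axes, zero at the start; "moment": the same for the moment, N m; "grip_width": finger opening in m; "gripper_force": force on a finger pad.
Only numpy, scipy, OpenCV 4.12 (cv2) and the standard library are available. Lean on these libraries where they do the work, as an engineer would, in place of code of your own. Each camera call takes 0.05 s, during which the arm holds its last target. There are 200 camera calls.

## Working session

There is one attempt and no reset: what is moved stays moved. The work goes in short steps, Python scripts to look and compute and a shell command to move; the robot and the scene stay as the last step left them, time stands still between calls to the robot, and variables do not carry over. Pictures are saved under pics/ and viewed, at most 14 in all, crops included, and the job is handed in when it is done.

```bash
mkdir -p pics; python3 - <<'E'
from bench import r
import cv2
o=r.get_obs();print(o['clock'],o['tcp_pos'],o['orientation'],o['grip_width'],r.grip_point_offset)
for n in("top","side"):
    cv2.imwrite(f"pics/{n}0.png",r.grab_frame(n)); m=r.camera_model(n);print(n,m)
E
```

```text
0.0 [0.26688666 0.61936354 0.2303223 ] [-6.34546823e-01 -3.07661255e+00  2.82739289e-03] 0.08551234322428382 0.0187
top {'fx': 449.4773870464759, 'fy': 449.4773870464759, 'cx': 321.14289667082403, 'cy': 238.737350593412, 'R': array([[-0.04109624, -0.99915319,  0.00199891],
       [-0.97716681,  0.03977436, -0.20871758],
       [ 0.20846133, -0.01053077, -0.97797391]]), 't': array([0.02229005, 0.44706382, 1.00715289])}
side {'fx': 469.6578567831736, 'fy': 469.6578567831736, 'cx': 310.8971945268084, 'cy': 241.24047868610225, 'R': array([[ 0.88605508, -0.46333759, -0.01498885],
       [-0.34088494, -0.62929132, -0.69841957],
       [ 0.31417169,  0.62394769, -0.71553158]]), 't': array([-0.36319981,  0.18661366,  0.93371393])}
```

View pics/top0.png

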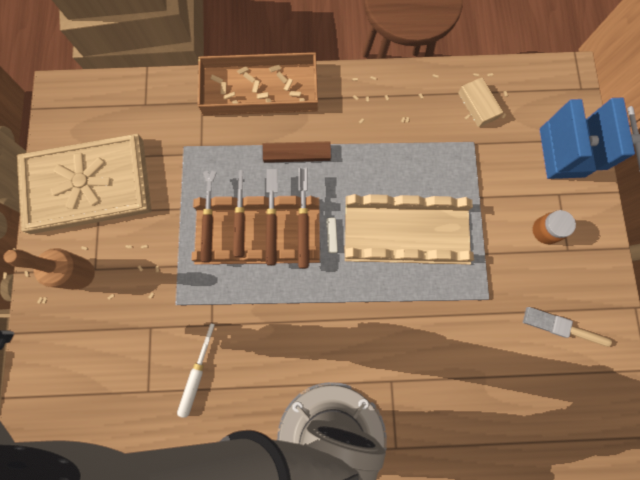

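View pics/side0.png

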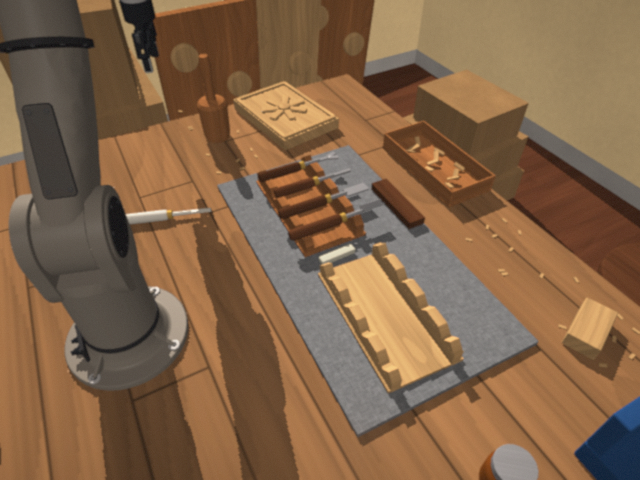

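Top view: full rack on the left (px 195–320), tools from left to right fishtail, narrow, flat, v_tool; empty rack at px 345–470, stone at (333,235), strop at (297,152). The white chisel on the table is the decoy. I'll enlarge both views to measure.

```bash
python3 - <<'E'
import cv2
t=cv2.imread("pics/top0.png")[140:280,180:480]
cv2.imwrite("pics/topc.png",cv2.resize(t,(798,372),interpolation=cv2.INTER_CUBIC))
s=cv2.imread("pics/side0.png")[140:400,240:480]
cv2.imwrite("pics/sidec.png",cv2.resize(s,(552,598),interpolation=cv2.INTER_CUBIC))
E
```

```text
(no output)
```

View pics/topc.png

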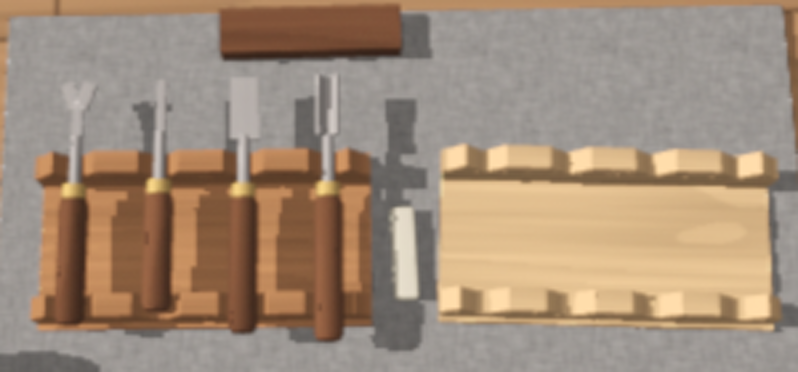

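View pics/sidec.png

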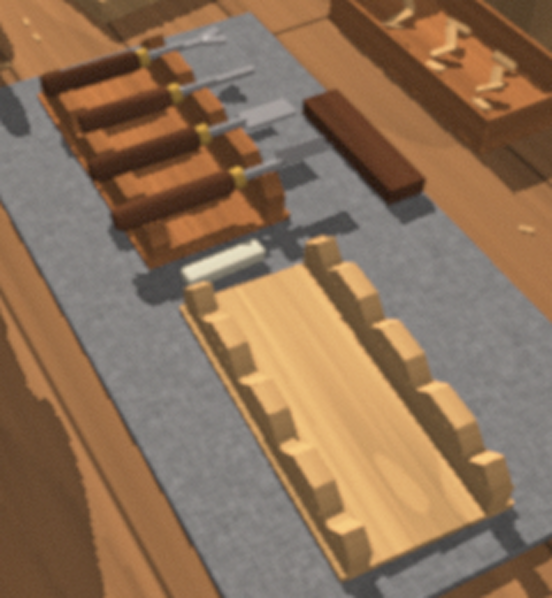

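```bash
cat > geo.py <<'E'
import numpy as np, json
from bench import r
C={n:r.camera_model(n) for n in("top","side")}
def px(n,u,v): # crop -> full pixels
    return (180+u/2.66,140+v/2.657) if n=="top" else (240+u/2.3,140+v/2.3)
def proj(n,X):
    m=C[n];c=np.asarray(X)@m["R"].T+m["t"]
    return np.stack([m["fx"]*c[...,0]/c[...,2]+m["cx"],m["fy"]*c[...,1]/c[...,2]+m["cy"]],-1)
E
python3 - <<'E'
from geo import *
from scipy.optimize import least_squares as LS
def tri(a,b):
    return LS(lambda X:np.r_[proj("top",X)-px("top",*a),proj("side",X)-px("side",*b)],[.5,.1,.05])
T=dict(fish=((73,190),(143,57),(69,318),(46,84),100),nar=((158,185),(175,93),(156,306),(82,120),92),
 flat=((242,188),(203,132),(243,327),(95,168),108),v=((327,187),(237,177),(328,336),(117,217),116))
for k,(a,b,c,d,L) in T.items():
    A,B=tri(a,b),tri(c,d);f,h=A.x,B.x; u=(f-h)/np.linalg.norm(f-h)
    print(k,f.round(4),h.round(4),"len",np.linalg.norm(f-h).round(4),L+18,"yaw",np.arctan2(u[1],u[0]).round(3),"org",(f-.018*u).round(4),A.cost.round(2),B.cost.round(2))
g=[.1125,.0375,-.0375,-.1125]
P=[("top",(440,320),(-.1,.15,.004)),("top",(773,328),(-.1,-.15,.004)),("side",(180,311),(-.1,.15,.004)),("side",(343,578),(-.1,-.15,.004)),("side",(512,507),(.06,-.15,.004))]
P+=[("top",(u,147),(.052,y,.054)) for u,y in zip((481,561.5,646.5,729),g)]
P+=[("top",(u,290),(-.075,y,.046)) for u,y in zip((477,558,643,728),g)]
def W(p,q):
    c,s=np.cos(p[3]),np.sin(p[3]);return np.array([p[0]+c*q[0]-s*q[1],p[1]+s*q[0]+c*q[1],p[2]+q[2]])
f=LS(lambda p:np.concatenate([proj(n,W(p,q))-px(n,*u) for n,u,q in P]),[.5,-.15,.012,0],loss="soft_l1")
print("rack",f.x.round(4));print(np.array(f.fun).reshape(-1,2).round(1).tolist())
for y in g: print(W(f.x,(0,y,.043)).round(4))
E
```

```text
fish [0.5239 0.269  0.0545] [0.4068 0.2701 0.0595] len 0.1173 118 yaw -0.01 org [0.5059 0.2691 0.0553] 0.38 0.0
nar [0.5253 0.1937 0.0546] [0.415  0.195  0.0596] len 0.1105 110 yaw -0.012 org [0.5073 0.1939 0.0554] 0.29 0.16
flat [0.5188 0.1189 0.0573] [0.3943 0.12   0.0597] len 0.1245 126 yaw -0.009 org [0.5008 0.1191 0.0577] 0.3 0.55
v [0.5167 0.0439 0.0553] [0.3836 0.0471 0.0588] len 0.1332 134 yaw -0.024 org [0.4987 0.0444 0.0558] 0.11 0.55
rack [ 4.917e-01 -2.016e-01  3.000e-04 -5.590e-02]
[[-2.7, 0.3], [-3.8, -0.8], [-1.5, 0.9], [-1.4, 2.0], [-1.0, -0.9], [-1.1, -0.8], [0.2, -0.4], [-0.2, 0.1], [0.3, 0.6], [0.3, -1.6], [1.9, -1.1], [2.1, -0.6], [2.2, -0.2]]
[ 0.4979 -0.0893  0.0433]
[ 0.4938 -0.1642  0.0433]
[ 0.4896 -0.2391  0.0433]
[ 0.4854 -0.3139  0.0433]
```

```bash
python3 - <<'E'
from geo import *
from scipy.optimize import least_squares as LS
g=[.1125,.0375,-.0375,-.1125]
E_=[("top",(440,322),(-.1,.15,.004)),("top",(773,329),(-.1,-.15,.004)),("side",(180,311),(-.1,.15,.004)),("side",(343,578),(-.1,-.15,.004)),("side",(512,507),(.06,-.15,.004))]
Tf=[("top",(u,147),(.052,y,.054)) for u,y in zip((481,561.5,646.5,729),g)]
Tn=[("top",(u,290),(-.075,y,.046)) for u,y in zip((477,558,643,728),g)]
def W(p,q):
    c,s=np.cos(p[2]),np.sin(p[2]);return np.array([p[0]+c*q[0]-s*q[1],p[1]+s*q[0]+c*q[1],.012+q[2]])
for P in (E_,E_+Tf,E_+Tf+Tn):
    f=LS(lambda p:np.concatenate([proj(n,W(p,q))-px(n,*u) for n,u,q in P]),[.5,-.15,0],loss="soft_l1")
    print("rack",f.x.round(4),np.array(f.fun).reshape(-1,2).round(1).tolist())
E
python3 -m crank '[[0,0,0,0,1],[0.05,-0.2,0.1,0.15,1],[0.05,-0.2,0.1,0.15,1],[0.05,-0.2,0.05,0.15,1],[0.05,-0.2,0.05,0.08,1],[0.05,-0.2,0,0,1],[0.1,-0.18,0,0,1],[0.1,-0.18,0,0,1]]'
```

```text
rack [ 0.4888 -0.2078 -0.0633] [[-0.2, -0.6], [0.1, -0.4], [-1.1, -0.6], [-0.9, 2.5], [1.0, -0.5]]
rack [ 0.4882 -0.2036 -0.0436] [[-1.1, 1.0], [-0.8, -1.3], [-3.1, -0.7], [-0.4, 0.9], [0.2, -3.2], [0.0, -0.4], [1.6, -0.3], [1.5, -0.2], [2.4, -0.1]]
rack [ 0.4881 -0.2014 -0.0451] [[-2.1, 0.9], [-1.8, -1.2], [-3.5, -1.5], [-1.4, -0.1], [-0.7, -4.1], [-0.9, -0.4], [0.7, -0.2], [0.7, -0.1], [1.5, 0.0], [1.1, -0.5], [3.1, -0.4], [3.6, -0.2], [4.1, -0.1]]
clock: 0.77
tcp_pos: [0.3549, 0.3547, 0.2876]
orientation: [-0.016, 3.141, 0.001]
contact_force: [1.4, 0.5, 0.8]
grip_width: 0.0851
gripper_force: 0.0
```

```bash

python3 -m crank '[[0.08,-0.19,0,0,1],[0.08,-0.19,0,0,1],[0.08,-0.19,0,0,1],[0.08,-0.19,0,0,1],[0.05,-0.19,0,0,1],[0.05,-0.19,0,0,1],[0.05,-0.19,0,0,1],[0,-0.19,0,0,1]]'
python3 -m crank '[[0,-0.19,0,0,1],[0,-0.19,0,0,1],[0,-0.19,0,0,1],[0,-0.19,0,0,1],[0,-0.19,0,0,1],[0,-0.19,0,0,1],[0,0,0,0,1],[0,0,0,0,1]]'
python3 - <<'E'
from bench import r
import cv2,pickle
m=r.camera_model("wrist");i=r.grab_frame("wrist");print(r.get_obs()["tcp_pos"],m)
cv2.imwrite("pics/w1.png",i);pickle.dump(m,open("w1.pkl","wb"))
E
```

```text
clock: 1.43
tcp_pos: [0.45, 0.0506, 0.2876]
orientation: [-0.014, 3.14, 0.0]
contact_force: [0.7, 0.6, 0.1]
grip_width: 0.0851
gripper_force: 0.0
clock: 2.1
tcp_pos: [0.4483, -0.1775, 0.2873]
orientation: [0.007, -3.141, 0.001]
contact_force: [0.3, 0.7, 0.2]
grip_width: 0.0851
gripper_force: 0.0
[ 0.44864212 -0.17552447  0.28714376] {'fx': 371.64829954431775, 'fy': 371.64829954431775, 'cx': 323.0714930091662, 'cy': 234.03841315249076, 'R': array([[-4.43479937e-03,  9.99989888e-01, -7.46238792e-04],
       [ 9.46680881e-01,  4.43877968e-03,  3.22142214e-01],
       [ 3.22142269e-01,  7.22186092e-04, -9.46690993e-01]]), 't': array([ 0.18104838, -0.4845583 ,  0.28919085])}
```

View pics/w1.png

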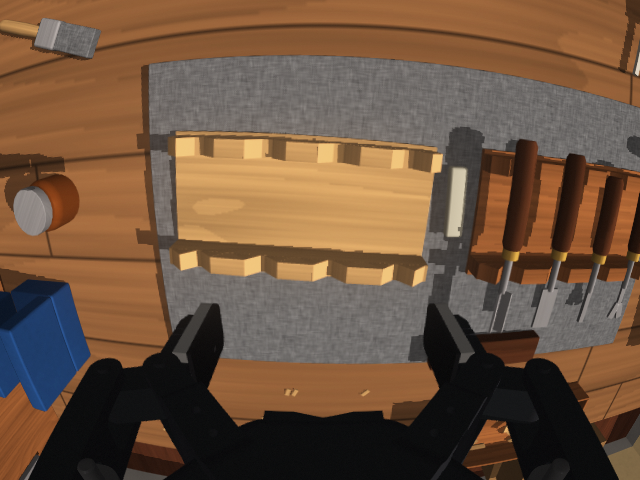

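The empty rack is fully visible, near rail row ~148, far rail row ~265. Enlarging columns 160–450.

```bash
python3 - <<'E'
import cv2
t=cv2.imread("pics/w1.png")[120:295,160:450]
cv2.imwrite("pics/w1c.png",cv2.resize(t,(798,482),interpolation=cv2.INTER_CUBIC))
E
```

```text
(no output)
```

View pics/w1c.png

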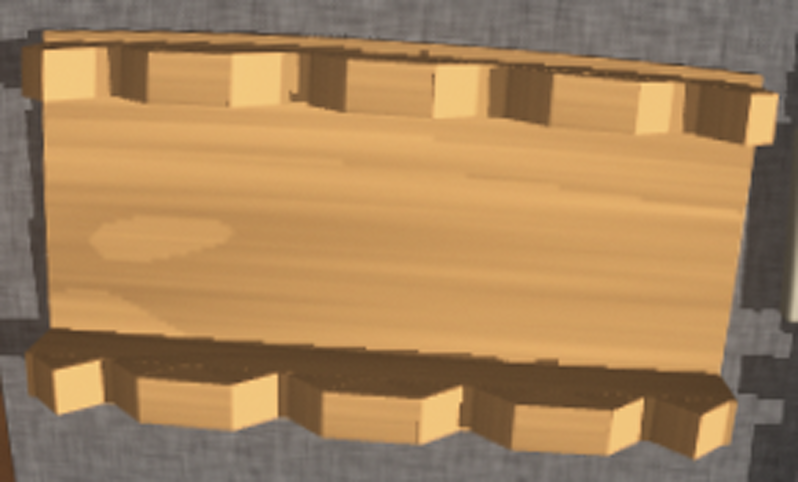

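```bash
python3 - <<'E'
from geo import *
import pickle
from scipy.optimize import least_squares as LS
m=pickle.load(open("w1.pkl","rb"))
def pw(X):
    c=m["R"]@X+m["t"];rr=np.hypot(c[0],c[1]);th=np.arctan2(rr,c[2])
    return np.array([m["cx"]+m["fx"]*th*c[0]/rr,m["cy"]+m["fy"]*th*c[1]/rr])
P=[]
for y,a,b in((-.075,(148,103),(230,106)),(0,(347,113),(433,117)),(.075,(550,125),(637,133))): P+=[("w",a,(-.075,y,.046,-1)),("w",b,(-.075,y,.046,1))]
for y,a,b in((-.075,(139,422),(233,431)),(0,(323,436),(418,444)),(.075,(512,447),(607,455))): P+=[("w",a,(.052,y,.054,-1)),("w",b,(.052,y,.054,1))]
w=len(P)
P+=[("w",(43,40),(-.1,-.15,.008,0)),("w",(763,80),(-.1,.15,.008,0))]
S=[("side",(180,311),(-.1,.15,.004,0)),("side",(343,578),(-.1,-.15,.004,0)),("side",(512,507),(.06,-.15,.004,0)),("top",(440,322),(-.1,.15,.004,0)),("top",(773,329),(-.1,-.15,.004,0))]
def W(p,q):
    c,s=np.cos(p[2]),np.sin(p[2]);y=q[1]+q[3]*p[3];return np.array([p[0]+c*q[0]-s*y,p[1]+s*q[0]+c*y,p[4]+q[2]])
def res(p,Q):
    return np.concatenate([(pw(W(p,q))-np.array([160+u[0]/2.752,120+u[1]/2.754])) if n=="w" else proj(n,W(p,q))-px(n,*u) for n,u,q in Q])
for Q in (P[:w],P,P+S):
  for zf in(1,0):
    g=lambda p:res(np.r_[p[:4],p[4] if zf else .012],Q)
    f=LS(g,[.5,-.2,0,.017,.012],loss="soft_l1")
    print("rack",f.x.round(4),np.array(f.fun).reshape(-1,2).round(1).tolist())
for y in(.1125,.0375,-.0375,-.1125):print(W(np.r_[f.x[:3],0,.012],(0,y,.043,0)).round(4))
# tools' ferrules in the same picture
for X in((.5167,.0439,.055),(.5188,.1189,.055)):print(pw(np.array(X)).round(1))
E
```

```text
rack [ 0.4908 -0.2058 -0.0647  0.0174  0.0126] [[-1.4, 0.0], [1.4, 0.1], [-1.9, -0.6], [1.3, 0.1], [-1.3, 0.1], [0.8, 0.1], [2.1, 0.1], [-1.8, -0.6], [1.7, 0.4], [-1.0, -0.3], [1.8, 0.8], [-1.4, -0.4]]
rack [ 0.491  -0.2058 -0.0646  0.0174  0.012 ] [[-1.3, 0.1], [1.6, 0.2], [-1.9, -0.5], [1.4, 0.2], [-1.4, 0.2], [0.7, 0.2], [2.2, 0.0], [-1.7, -0.7], [1.7, 0.3], [-0.9, -0.4], [1.7, 0.7], [-1.5, -0.5]]
rack [ 0.4914 -0.2058 -0.0647  0.0175  0.0113] [[-1.2, 0.4], [1.7, 0.5], [-1.9, -0.2], [1.4, 0.5], [-1.6, 0.5], [0.6, 0.5], [2.3, 0.1], [-1.5, -0.6], [1.7, 0.3], [-0.9, -0.4], [1.5, 0.8], [-1.6, -0.5], [-0.1, -3.4], [0.1, -2.1]]
rack [ 0.4912 -0.2058 -0.0648  0.0174  0.012 ] [[-1.3, 0.3], [1.5, 0.4], [-1.9, -0.3], [1.3, 0.4], [-1.4, 0.4], [0.7, 0.4], [2.2, 0.2], [-1.7, -0.5], [1.7, 0.5], [-1.0, -0.3], [1.6, 0.9], [-1.5, -0.3], [-0.3, -3.5], [0.3, -2.1]]
rack [ 0.4913 -0.206  -0.0646  0.0176  0.0111] [[-1.4, 0.3], [1.6, 0.4], [-2.2, -0.3], [1.2, 0.4], [-1.9, 0.4], [0.5, 0.4], [2.1, -0.0], [-1.6, -0.7], [1.5, 0.2], [-1.0, -0.5], [1.3, 0.6], [-1.7, -0.6], [-0.1, -3.4], [-0.1, -2.1], [-0.4, -1.3], [-0.4, 1.2], [1.3, -1.4], [-1.0, -1.6], [-0.9, -1.3]]
rack [ 0.4911 -0.2061 -0.0648  0.0175  0.012 ] [[-1.6, 0.2], [1.4, 0.3], [-2.2, -0.4], [1.2, 0.3], [-1.8, 0.3], [0.6, 0.3], [1.9, 0.1], [-1.9, -0.6], [1.4, 0.4], [-1.1, -0.3], [1.3, 0.8], [-1.7, -0.4], [-0.5, -3.6], [0.1, -2.2], [-0.4, -1.6], [-0.5, 1.0], [1.3, -1.6], [-1.0, -1.6], [-0.7, -1.3]]
[ 0.4984 -0.0938  0.055 ]
[ 0.4935 -0.1686  0.055 ]
[ 0.4886 -0.2435  0.055 ]
[ 0.4838 -0.3183  0.055 ]
[510.2 253. ]
[558.7 253.7]
```

Fits agree: empty rack at (0.491, −0.206), yaw −0.065; tools at z≈0.055 with yaw ≈ −0.013. Now to the v_tool.

```bash

python3 -m crank '[[0.042,0.183,-0.1,-0.022,0.4],[0.042,0.183,-0.1,0,0.4],[0.042,0.183,-0.1,0,0.4],[0.042,0.183,-0.13,0,0.4],[0.042,0.183,-0.13,0,0.4],[0.042,0.183,-0.13,0,0.4],[0,0,0,0,0.4],[0,0,0,0,0.4]]' 40
python3 - <<'E'
from bench import r
from scipy.spatial.transform import Rotation as R
o=r.get_obs();y=R.from_rotvec(o["orientation"]).as_matrix()[:,1];import math;print(o["tcp_pos"],math.atan2(-y[0],y[1]))
E
```

```text
clock: 2.82
tcp_pos: [0.4952, 0.0362, 0.1558]
orientation: [-0.0, -3.138, 0.0]
contact_force: [0.4, -1.1, -0.9]
grip_width: 0.0599
gripper_force: 0.0
[0.49521111 0.03621914 0.15583745] -0.0002979512484160836
```

```bash

python3 -m crank '[[0,0,0,0,0.4],[0,0,0,0,0.4],[0,0,0,0,0.4]]'
```

```text
clock: 3.07
tcp_pos: [0.4968, 0.0315, 0.1583]
orientation: [0.015, 3.14, 0.001]
contact_force: [-0.3, 0.2, 0.6]
grip_width: 0.0598
gripper_force: 0.0
```

```bash

python3 -m crank '[[0.01,0.065,0,0,0.4],[0,0,0,0,0.4],[0,0,-0.12,0,0.4],[0,0,-0.13,0,0.4],[0,0,-0.13,0,0.4],[0,0,-0.13,0,0.4],[0,0,-0.1,0,0.4],[0,0,0,0,0.4]]'
python3 -m crank '[[0,0,0,0,0.4],[0,0,0,0,0.4]]'
python3 - <<'E'
from bench import r
import cv2
cv2.imwrite("pics/w2.png",r.grab_frame("wrist"))
E
```

```text
clock: 3.73
tcp_pos: [0.4962, 0.0441, 0.0327]
orientation: [-0.014, -3.136, 0.002]
contact_force: [0.1, 0.0, 0.1]
grip_width: 0.0599
gripper_force: 0.0
clock: 3.9
tcp_pos: [0.4995, 0.0448, 0.0367]
orientation: [0.014, 3.14, 0.0]
contact_force: [-0.0, 0.2, -0.4]
grip_width: 0.06
gripper_force: 0.0
```

View pics/w2.png

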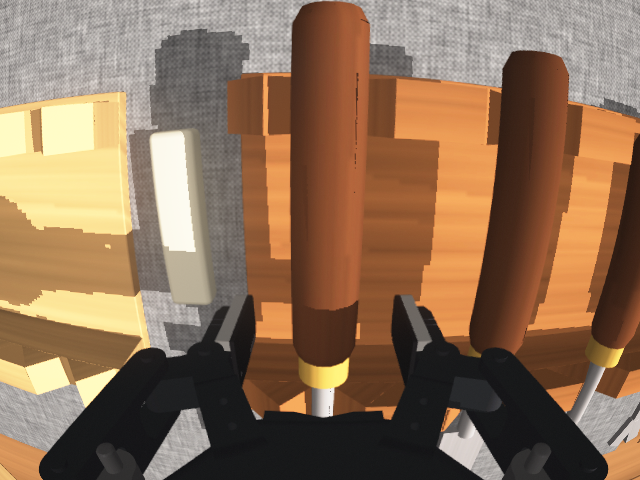

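Handle (col 325) is centred between the pads (240, 405), and the ferrule lies just beyond them. Closing.

```bash

python3 -m crank '[[0,0,0,0,-1],[0,0,0,0,-1],[0,0,0,0,-1],[0,0,0,0,-1],[0,0,0,0,-1],[0,0,0,0,-1]]' 50
python3 -m crank '[[0,0,0.06,0,-1],[0,0,0.1,0,-1],[0,0,0.1,0,-1],[0,0,0.1,0,-1],[0,0,0.08,0,-1],[0,0,0,0,-1],[0,0,0,0,-1]]'
```

```text
clock: 4.45
tcp_pos: [0.4992, 0.0453, 0.0365]
orientation: [0.013, 3.14, 0.001]
contact_force: [-1.8, -1.5, 7.8]
grip_width: 0.0246
gripper_force: 48.5
clock: 5.03
tcp_pos: [0.499, 0.0456, 0.1241]
orientation: [0.012, 3.14, 0.001]
contact_force: [-0.0, 0.6, -1.0]
grip_width: 0.0242
gripper_force: 49.2
```

```bash

python3 -m crank '[[0,-0.1,0,-0.036,-1],[0,-0.15,0,-0.037,-1],[0,-0.15,0,0,-1],[0,-0.15,0,0,-1],[0,-0.147,0,0,-1],[0,0,0,0,-1],[0,0,0,0,-1],[0,0,0,0,-1]]'
python3 -m crank '[[0,0,0,0,-1],[0,0,0,0,-1]]'
```

```text
clock: 5.7
tcp_pos: [0.4979, -0.0935, 0.1224]
orientation: [-0.102, -3.138, -0.001]
contact_force: [-0.7, 0.2, -2.5]
grip_width: 0.0244
gripper_force: 49.3
clock: 5.87
tcp_pos: [0.4984, -0.0927, 0.123]
orientation: [-0.099, -3.139, -0.001]
contact_force: [0.6, 1.0, -1.4]
grip_width: 0.0243
gripper_force: 49.3
```

```bash

python3 -m crank '[[0,-0.005,-0.1,0,-1],[0,0,-0.12,0,-1],[0,0,-0.12,0,-1],[0,0,-0.06,0,-1],[0,0,-0.027,0,-1],[0,0,0,0,-1],[0,0,0,0,-1],[0,0,0,0,-1]]'
python3 -m crank '[[0,0,0,0,0.4],[0,0,0,0,0.4],[0,0,0,0,0.4],[0,0,0,0,0.4]]'
python3 - <<'E'
from bench import r
import cv2
cv2.imwrite("pics/w3.png",r.grab_frame("wrist"))
E
```

```text
clock: 6.53
tcp_pos: [0.4992, -0.0947, 0.0384]
orientation: [0.101, 3.139, 0.0]
contact_force: [-0.3, 0.1, -0.8]
grip_width: 0.0245
gripper_force: 49.2
clock: 6.87
tcp_pos: [0.4988, -0.0952, 0.0383]
orientation: [0.102, 3.139, -0.0]
contact_force: [0.4, 0.0, -0.9]
grip_width: 0.0596
gripper_force: 0.0
```

View pics/w3.png

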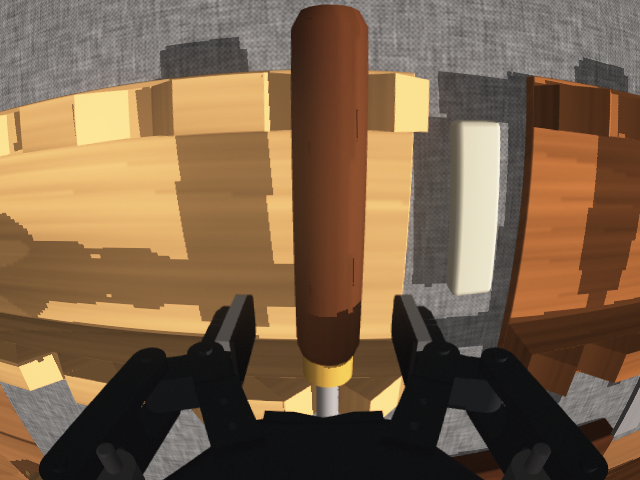

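v_tool lies in the groove (col 328), centred between the open pads. Next, the flat chisel.

```bash

python3 -m crank '[[0,0,0.1,0,0.4],[0,0,0.15,0,0.4],[0,0,0.18,0,0.4],[0,0.12,0.02,0.033,0.4],[0.005,0.15,0,0.033,0.4],[0.005,0.15,0,0,0.4],[0,0.15,0,0,0.4],[0,0.15,0,0,0.4]]'
python3 -m crank '[[0,0.15,0,0,0.4],[0,0.15,0,0,0.4],[0,0.05,0,0,0.4],[0,0,0,0,0.4],[0,0,0,0,0.4],[0,0,0,0,0.4]]'
```

```text
clock: 7.58
tcp_pos: [0.5005, 0.0502, 0.1283]
orientation: [0.022, 3.141, 0.0]
contact_force: [-0.1, 0.3, -0.6]
grip_width: 0.0599
gripper_force: 0.0
clock: 8.08
tcp_pos: [0.5005, 0.117, 0.128]
orientation: [-0.024, -3.141, 0.001]
contact_force: [-0.6, -0.4, 0.1]
grip_width: 0.0596
gripper_force: 0.0
```

```bash

python3 -m crank '[[0,0.01,-0.1,0,0.4],[0,0,-0.12,0,0.4],[0,0,-0.12,0,0.4],[0,0,-0.09,0,0.4],[0,0,-0.027,0,0.4],[0,0,0,0,0.4],[0,0,0,0,0.4],[0,0,0,0,0.4]]'
python3 -m crank '[[0,0,0,0,-1],[0,0,0,0,-1],[0,0,0,0,-1],[0,0,0,0,-1],[0,0,0,0,-1],[0,0,0,0,-1]]' 50
python3 -m crank '[[0,0,0.06,0,-1],[0,0,0.1,0,-1],[0,0,0.1,0,-1],[0,0,0.1,0,-1],[0,0,0.08,0,-1],[0,0,0,0,-1],[0,0,0,0,-1],[0,0,0,0,-1]]'
```

```text
clock: 8.75
tcp_pos: [0.5016, 0.1205, 0.0377]
orientation: [0.023, 3.14, 0.001]
contact_force: [-0.4, 0.0, 0.6]
grip_width: 0.0601
gripper_force: 0.0
clock: 9.25
tcp_pos: [0.5011, 0.1202, 0.0375]
orientation: [0.022, 3.14, -0.0]
contact_force: [-1.2, -2.1, 6.2]
grip_width: 0.0243
gripper_force: 48.6
clock: 9.92
tcp_pos: [0.5, 0.121, 0.124]
orientation: [-0.02, -3.141, 0.0]
contact_force: [-0.1, -0.5, -1.4]
grip_width: 0.0246
gripper_force: 49.2
```

```bash

python3 -m crank '[[0,-0.08,0.02,-0.03,-1],[-0.01,-0.15,0,-0.037,-1],[-0.01,-0.15,0,0,-1],[-0.013,-0.15,0,0,-1],[0,-0.15,0,0,-1],[0,-0.15,0,0,-1],[0,-0.15,0,0,-1],[0,-0.15,0,0,-1]]'
python3 -m crank '[[0,-0.15,0,0,-1],[0,-0.15,0,0,-1],[0,-0.018,0,0,-1],[0,0,0,0,-1],[0,0,0,0,-1],[0,0,0,0,-1]]'
```

```text
clock: 10.58
tcp_pos: [0.4926, -0.1075, 0.1278]
orientation: [-0.106, -3.138, 0.001]
contact_force: [0.3, 0.5, -1.2]
grip_width: 0.0245
gripper_force: 49.2
clock: 11.08
tcp_pos: [0.4936, -0.1675, 0.128]
orientation: [-0.102, -3.139, -0.001]
contact_force: [0.0, -0.6, -0.8]
grip_width: 0.0245
gripper_force: 49.3
```

```bash

python3 -m crank '[[0,-0.005,-0.1,0,-1],[0,0,-0.12,0,-1],[0,0,-0.12,0,-1],[0,0,-0.08,0,-1],[0,0,-0.028,0,-1],[0,0,0,0,-1],[0,0,0,0,-1],[0,0,0,0,-1]]'
python3 -m crank '[[0,0,0,0,0.4],[0,0,0,0,0.4],[0,0,0,0,0.4],[0,0,0,0,0.4]]'
python3 -m crank '[[0,0,0.1,0,0.4],[0,0,0.15,0,0.4],[0,0,0.18,0,0.4],[0,0.1,0.02,0.033,0.4],[0.02,0.15,0,0.034,0.4],[0.02,0.15,0,0,0.4],[0.02,0.15,0,0,0.4],[0,0.15,0,0,0.4]]'
python3 -m crank '[[0,0.15,0,0,0.4],[0,0.15,0,0,0.4],[0,0.15,0,0,0.4],[0,0.15,0,0,0.4],[0,0.15,0,0,0.4],[0,0.15,0,0,0.4],[0,0.15,0,0,0.4],[0,0.06,0,0,0.4]]'
python3 -m crank '[[0,0,0,0,0.4],[0,0,0,0,0.4],[0,0,0,0,0.4]]'
```

```text
clock: 11.75
tcp_pos: [0.4944, -0.1689, 0.0393]
orientation: [0.101, 3.139, 0.0]
contact_force: [-0.0, 0.5, -1.0]
grip_width: 0.0245
gripper_force: 49.3
clock: 12.08
tcp_pos: [0.4942, -0.1696, 0.0393]
orientation: [0.103, 3.139, -0.0]
contact_force: [0.1, -0.7, -0.0]
grip_width: 0.0593
gripper_force: 0.0
clock: 12.75
tcp_pos: [0.5067, -0.0283, 0.1295]
orientation: [0.021, 3.14, 0.0]
contact_force: [-0.1, 1.1, -0.1]
grip_width: 0.0596
gripper_force: 0.0
clock: 13.42
tcp_pos: [0.5055, 0.1974, 0.1291]
orientation: [0.013, 3.141, 0.003]
contact_force: [0.4, 1.5, 0.3]
grip_width: 0.0596
gripper_force: 0.0
clock: 13.67
tcp_pos: [0.506, 0.1903, 0.1289]
orientation: [-0.024, -3.141, 0.002]
contact_force: [-0.0, 0.0, -0.2]
grip_width: 0.0602
gripper_force: 0.0
```

Narrow chisel target (0.5073, 0.1939): shift +1 mm, +3.5 mm, then down 91.5 mm.

```bash

python3 -m crank '[[0.005,0.018,-0.1,0,0.4],[0,0,-0.12,0,0.4],[0,0,-0.12,0,0.4],[0,0,-0.09,0,0.4],[0,0,-0.03,0,0.4],[0,0,0,0,0.4],[0,0,0,0,0.4],[0,0,0,0,0.4]]'
python3 -m crank '[[0,0,0,0,-1],[0,0,0,0,-1],[0,0,0,0,-1],[0,0,0,0,-1],[0,0,0,0,-1],[0,0,0,0,-1]]' 50
python3 -m crank '[[0,0,0.06,0,-1],[0,0,0.1,0,-1],[0,0,0.1,0,-1],[0,0,0.1,0,-1],[0,0,0.08,0,-1],[0,0,0,0,-1],[0,0,0,0,-1],[0,0,0,0,-1]]'
python3 - <<'E'
from bench import r
import cv2
cv2.imwrite("pics/s4.png",r.grab_frame("side")[100:430,100:540])
E
```

```text
clock: 14.33
tcp_pos: [0.508, 0.1955, 0.0382]
orientation: [0.023, 3.14, 0.001]
contact_force: [0.5, 0.7, -0.3]
grip_width: 0.0596
gripper_force: 0.0
clock: 14.83
tcp_pos: [0.5075, 0.1951, 0.038]
orientation: [0.023, 3.141, -0.0]
contact_force: [-1.6, -2.9, 6.7]
grip_width: 0.0246
gripper_force: 48.7
clock: 15.5
tcp_pos: [0.5064, 0.196, 0.1246]
orientation: [-0.02, -3.141, 0.0]
contact_force: [-0.1, 0.2, -1.3]
grip_width: 0.0243
gripper_force: 49.3
```

View pics/s4.png

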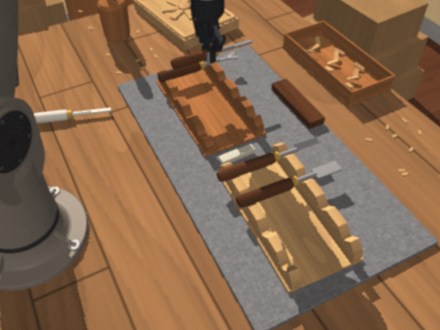

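The v_tool and flat chisel lie in the two nearest grooves, and the narrow chisel is in hand. Carry it to the third groove.

```bash

python3 -m crank '[[0,-0.08,0.02,-0.03,-1],[-0.02,-0.15,0,-0.037,-1],[-0.02,-0.15,0,0,-1],[-0.02,-0.15,0,0,-1],[-0.02,-0.15,0,0,-1],[-0.009,-0.15,0,0,-1],[0,-0.15,0,0,-1],[0,-0.15,0,0,-1]]'
python3 -m crank '[[0,-0.15,0,0,-1],[0,-0.15,0,0,-1],[0,-0.15,0,0,-1],[0,-0.15,0,0,-1],[0,-0.15,0,0,-1],[0,-0.15,0,0,-1],[0,-0.15,0,0,-1],[0,-0.017,0,0,-1]]'
python3 -m crank '[[0,0,0,0,-1],[0,0,0,0,-1],[0,0,0,0,-1],[0,0,0,0,-1]]'
```

```text
clock: 16.22
tcp_pos: [0.4878, -0.0325, 0.1284]
orientation: [-0.106, -3.138, 0.001]
contact_force: [0.6, -0.2, -1.0]
grip_width: 0.0242
gripper_force: 49.3
clock: 16.88
tcp_pos: [0.4869, -0.2507, 0.129]
orientation: [-0.117, -3.139, 0.006]
contact_force: [0.6, -0.7, -0.6]
grip_width: 0.0245
gripper_force: 49.3
clock: 17.22
tcp_pos: [0.4892, -0.2419, 0.1287]
orientation: [-0.1, -3.139, -0.001]
contact_force: [-0.5, 0.1, -0.8]
grip_width: 0.0243
gripper_force: 49.3
```

```bash

python3 -m crank '[[0,-0.007,-0.1,0,-1],[0,0,-0.12,0,-1],[0,0,-0.12,0,-1],[0,0,-0.08,0,-1],[0,0,-0.03,0,-1],[0,0,0,0,-1],[0,0,0,0,-1],[0,0,0,0,-1]]'
python3 -m crank '[[0,0,0,0,0.4],[0,0,0,0,0.4],[0,0,0,0,0.4],[0,0,0,0,0.4]]'
python3 -m crank '[[0,0,0.1,0,0.4],[0,0,0.15,0,0.4],[0,0,0.18,0,0.4],[0.01,0.1,0.02,0.033,0.4],[0.02,0.15,0,0.034,0.4],[0.02,0.15,0,0,0.4],[0.02,0.15,0,0,0.4],[0.015,0.15,0,0,0.4]]'
python3 -m crank '[[0,0.15,0,0,0.4],[0,0.15,0,0,0.4],[0,0.15,0,0,0.4],[0,0.15,0,0,0.4],[0,0.15,0,0,0.4],[0,0.15,0,0,0.4],[0,0.15,0,0,0.4],[0,0.15,0,0,0.4]]'
python3 -m crank '[[0,0.15,0,0,0.4],[0,0.15,0,0,0.4],[0,0.15,0,0,0.4],[0,0.15,0,0,0.4],[0,0.063,0,0,0.4],[0,0,0,0,0.4],[0,0,0,0,0.4],[0,0,0,0,0.4]]'
```

```text
clock: 17.88
tcp_pos: [0.4897, -0.2442, 0.0394]
orientation: [0.102, 3.139, 0.0]
contact_force: [0.3, 1.2, -1.0]
grip_width: 0.0244
gripper_force: 49.3
clock: 18.22
tcp_pos: [0.4894, -0.245, 0.0393]
orientation: [0.104, 3.139, -0.0]
contact_force: [1.2, -0.9, 0.3]
grip_width: 0.0596
gripper_force: 0.0
clock: 18.88
tcp_pos: [0.5064, -0.1036, 0.1294]
orientation: [0.022, 3.141, 0.0]
contact_force: [0.7, 0.4, 1.2]
grip_width: 0.0597
gripper_force: 0.0
clock: 19.55
tcp_pos: [0.506, 0.1365, 0.1292]
orientation: [0.021, 3.141, 0.0]
contact_force: [1.1, -1.2, 0.4]
grip_width: 0.06
gripper_force: 0.0
clock: 20.22
tcp_pos: [0.5064, 0.2657, 0.1289]
orientation: [-0.024, -3.141, 0.002]
contact_force: [-0.1, -0.0, 0.5]
grip_width: 0.0601
gripper_force: 0.0
```

```bash

python3 -m crank '[[0,0.017,-0.1,0,0.4],[0,0,-0.12,0,0.4],[0,0,-0.12,0,0.4],[0,0,-0.09,0,0.4],[0,0,-0.03,0,0.4],[0,0,0,0,0.4],[0,0,0,0,0.4],[0,0,0,0,0.4]]'
python3 -m crank '[[0,0,0,0,-1],[0,0,0,0,-1],[0,0,0,0,-1],[0,0,0,0,-1],[0,0,0,0,-1],[0,0,0,0,-1]]' 50
python3 -m crank '[[0,0,0.06,0,-1],[0,0,0.1,0,-1],[0,0,0.1,0,-1],[0,0,0.1,0,-1],[0,0,0.08,0,-1],[0,0,0,0,-1],[0,0,0,0,-1],[0,0,0,0,-1]]'
```

```text
clock: 20.88
tcp_pos: [0.5073, 0.2709, 0.0383]
orientation: [0.023, 3.14, 0.002]
contact_force: [0.2, -0.2, 0.4]
grip_width: 0.0598
gripper_force: 0.0
clock: 21.38
tcp_pos: [0.5067, 0.2701, 0.038]
orientation: [0.023, 3.141, -0.001]
contact_force: [-0.5, -3.5, 6.5]
grip_width: 0.0244
gripper_force: 48.7
clock: 22.05
tcp_pos: [0.5055, 0.2711, 0.1246]
orientation: [-0.02, -3.141, 0.0]
contact_force: [-0.6, 0.0, -2.1]
grip_width: 0.0246
gripper_force: 49.3
```

```bash

python3 -m crank '[[0,-0.08,0.02,-0.03,-1],[-0.02,-0.15,0,-0.037,-1],[-0.02,-0.15,0,0,-1],[-0.02,-0.15,0,0,-1],[-0.02,-0.15,0,0,-1],[-0.02,-0.15,0,0,-1],[-0.008,-0.15,0,0,-1],[0,-0.15,0,0,-1]]'
python3 -m crank '[[0,-0.15,0,0,-1],[0,-0.15,0,0,-1],[0,-0.15,0,0,-1],[0,-0.15,0,0,-1],[0,-0.15,0,0,-1],[0,-0.15,0,0,-1],[0,-0.15,0,0,-1],[0,-0.15,0,0,-1]]'
python3 -m crank '[[0,-0.15,0,0,-1],[0,-0.15,0,0,-1],[0,-0.15,0,0,-1],[0,-0.15,0,0,-1],[0,-0.017,0,0,-1],[0,0,0,0,-1],[0,0,0,0,-1],[0,0,0,0,-1]]'
```

```text
clock: 22.72
tcp_pos: [0.4827, 0.0427, 0.1282]
orientation: [-0.106, -3.137, 0.001]
contact_force: [1.5, 0.4, -1.0]
grip_width: 0.0246
gripper_force: 49.3
clock: 23.38
tcp_pos: [0.4829, -0.1969, 0.1282]
orientation: [-0.106, -3.138, -0.0]
contact_force: [2.5, -0.5, -1.2]
grip_width: 0.0246
gripper_force: 49.3
clock: 24.05
tcp_pos: [0.4842, -0.3167, 0.1283]
orientation: [-0.102, -3.139, -0.002]
contact_force: [-0.1, 0.2, -1.0]
grip_width: 0.0242
gripper_force: 49.3
```

```bash

python3 -m crank '[[0,-0.007,-0.1,0,-1],[0,0,-0.12,0,-1],[0,0,-0.12,0,-1],[0,0,-0.08,0,-1],[0,0,-0.03,0,-1],[0,0,0,0,-1],[0,0,0,0,-1],[0,0,0,0,-1]]'
python3 -m crank '[[0,0,0,0,0.4],[0,0,0,0,0.4],[0,0,0,0,0.4],[0,0,0,0,0.4]]'
python3 -m crank '[[0,0,0.1,0,0.4],[0,0,0.15,0,0.4],[0,0,0.18,0,0.4],[0,0,0.18,0,0.4],[-0.05,0.15,0.15,0.1,0.4],[-0.05,0.15,0.1,0,0.4],[0,0.15,0,0,0.4],[0,0.1,0,0,0.4]]'
python3 -m crank '[[0,0,0,0,0.4],[0,0,0,0,0.4],[0,0,0,0,0.4]]'
python3 - <<'E'
from bench import r
import cv2,numpy as np
w=r.grab_frame("wrist");t=r.grab_frame("side")
cv2.imwrite("pics/end.png",np.hstack([cv2.resize(w[60:400],(400,300)),t[140:440,220:560]]))
E
```

```text
clock: 24.72
tcp_pos: [0.485, -0.3187, 0.0393]
orientation: [0.101, 3.14, 0.001]
contact_force: [1.0, -0.4, -1.0]
grip_width: 0.0243
gripper_force: 49.3
clock: 25.05
tcp_pos: [0.4848, -0.3197, 0.0392]
orientation: [0.103, 3.139, -0.0]
contact_force: [0.5, 1.1, 0.5]
grip_width: 0.0596
gripper_force: 0.0
clock: 25.72
tcp_pos: [0.4653, -0.2088, 0.2112]
orientation: [-0.021, 3.138, 0.002]
contact_force: [1.0, -0.3, -0.8]
grip_width: 0.0601
gripper_force: 0.0
clock: 25.97
tcp_pos: [0.4649, -0.2118, 0.2098]
orientation: [-0.019, 3.141, -0.001]
contact_force: [-0.1, -0.3, 0.3]
grip_width: 0.0599
gripper_force: 0.0
```

View pics/end.png

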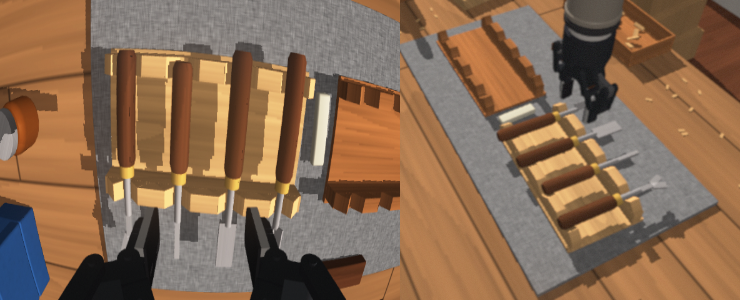

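All four tools lie in the grooves in mirror order: v_tool (col 293), flat (240), narrow (181), fishtail (126). The stone and strop block haven't moved, and the gripper is clear.

```bash
python3 -c "
from bench import r
print(r.hand_in())"
```

```text
the job is handed in; nothing more can be done
None
```

I moved all four tools into their mirror-image grooves in the empty rack and handed the job in at about 26 s; the last pictures show them seated with the stone and strop block in place, but hand-in gave no verdict.

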